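# Test a silver bar: press it home, shut the sensor arm, press the start key

### The job

A silver bar stands proud in the nest of the bar tester. With the sensor arm still open, push the bar down until you feel it sit solid on the floor of the nest, then swing the sensor arm shut over it, let go, and press the round membrane key on the sloped console with about 10 newtons (it takes 7 to register, do not exceed 20), with the fingertips, and hold it for half a second. Do not press the other two keys, keep the other things on the counter where they are, and let go of everything at the end.

Things in the scene. Friction and masses are not known exactly. Their poses are not given: they have to be found in the camera images.
- tester: Bar tester: dark steel block fixed to the counter, on one or the other side of the console. Origin: centre of the nest, at counter height; x points from its robot side to its hinge side, z up. Block from x = -60 to +110 mm, 130 mm wide, top 50 mm high. The nest is a well 94 mm (x) by 38 mm (y), 14 mm deep, with a stiff lift plate under the bar.
- nest_floor (a point): Centre of the nest floor, 36 mm above the counter, on which the bar's underside rests when fully down; axes as the tester's. The lift plate starts 4 to 9 mm above it, slides down under an extra push of about 7 to 11 N on the bar, stays where it is left and goes solid at the bottom (15 N or more felt with no further motion means seated; 25 N does no harm).
- bar: Plain silver bar, 90 (x) x 34 (y) x 18 (z) mm, about 0.55 kg, lying loose in the nest, long way along the tester's x. Origin at the centre of its underside. Starts with its underside 4 to 9 mm above the nest floor; fully down its top is 54 mm above the counter, 4 mm above the block.
- bar_mid (a point): Middle of the bar, 9 mm above its underside.
- clamp (a joint): Angle of the sensor arm in rad: 0 is fully shut (level, over the bar), 1.4 to 1.55 at the start (nearly upright). Its hinge is stiff: it stays where it is left; 3 to 6 N at the cross bar move it. Shut means below 0.04.
- clamp_hinge (a point): Hinge axis of the sensor arm, along the tester's y, 85 mm to +x of the nest centre and 66 mm above the counter.
- clamp_bar (a point): Middle of the arm's cross bar: round steel, 14 mm thick, along the tester's y, 80 mm free between two rails. At arm angle a it is at tester x = 85 - 200 cos a, height 66 + 200 sin a (mm). Free gap of 68 mm between it and the rest of the arm; when shut it is 48 mm clear in front of the block. Being round, it turns between fingers that pinch it from above and stay upright.
- console: Grey keypad console fixed to the counter. Origin at counter height under the centre of the key row; x points away from the robot side, z up; 220 mm wide. The panel slopes up to +x at 35 degrees, 75 mm high at the key row. A hood starts 85 mm up the slope from the keys, reaches 95 mm out along the panel's normal and overhangs: reach the keys with the tool tilted about 35 degrees, square to the panel.
- key_round: Start key: round, grey, 36 mm across; one of three in a row along the console's y, 65 mm apart, in any of the places. Origin: middle of the key in the panel plane; axes as the console's. Outward normal (-0.574, 0, 0.819), up the slope (0.819, 0, 0.574). Its face stands 1.5 to 6.5 mm above the panel plane (varies, not measured). Nearly travelless and stiff: it gives about 1 mm at 8 N and springs back.
- key_square: Square grey key, 32 x 32 mm, not to be pressed; origin, axes and height as for the round key.
- key_bar: Oblong grey key, 44 mm up the slope, 18 mm wide, not to be pressed; origin, axes and height as for the round key.
- mandrel: Bystander: upright steel ring stick on a round foot, 52 mm wide at the foot, 120 mm tall. Origin at the centre of its underside.
- bangle: Bystander: brass bangle lying flat, 72 mm across, 12 mm high. Origin at the centre of its underside.
- calculator: Bystander: black pocket calculator, 115 x 70 x 14 mm, lying flat in front. Origin at the centre of its underside.
- bowl: Bystander: steel bowl, 170 mm across, 60 mm high. Origin at the centre of its underside.
- jar: Bystander: closed glass jar, 66 mm across, 80 mm tall. Origin at the centre of its underside.
- screwdriver: Bystander: screwdriver, 160 mm long, lying. Origin at the centre of its underside.
Not all that is in view belongs to the job. There is more than one size of the bar; the job needs the middle-sized.

How it is judged:
By the outcome, as a careful person would: the job done as asked, in the order asked, and still so for the second after the job is handed in, with the robot touching nothing.
It also fails if it takes over 72 s, if anything falls off the work surface, if the arm or the gripper's body presses on something with over 40 N, if the wrist force passes 120 N, or if a joint passes its speed limit or range.

### The arm

A 7-joint arm with a two-finger parallel gripper is mounted at the origin on the work surface. World frame = base frame: x ahead of the robot, y to its left, z up, the work surface at z = 0. Lengths are in m, angles in rad, forces in N, time in s.
With the tool pointing down it reaches from about 0.35 to 0.9 m from the base axis. Payload 7.2 kg.
Tool frame: the origin (TCP) lies at the very end of the fingers, on their centre line; the grasp point (between the pads) lies 19 mm behind it; x points along the fingers, z is the direction in which the jaws open and shut, and the axes are right-handed (so a half turn about x gives the same grasp; the last joint's range is limited). The gripper opens to 88 mm and grips with 3 to 60 N. Pads are 20 mm wide; open, the fingers measure 115 mm over their backs; the gripper's body (75 mm by 178 mm) begins 61 mm behind the grasp point.
Start: joints at [1.279, 0.411, -0.013, 1.596, 0.006, 1.134, -0.082], TCP at [0.139, -0.609, 0.223] pointing down, gripper open.
Joint ranges: [-2.95, 2.95], [-0.29, 1.99], [-1.47, 1.44], [0.14, 2.54], [-1.03, 4.17], [0.13, 1.85], [-2.86, 2.86]. Speed limits (rad/s): [2.39, 2.39, 3.01, 3.01, 3.14, 3.14, 3.14].

### API

Orientations are given as a unit quaternion [x, y, z, w].
In Python, from workcell import bot, grab_frame, camera_info, hand_in gives the robot as it stands.
- The arm moves only by the tool servo_tool, never from a script. Its argument "deltas" is a list that holds one entry, the list of rows, each a list of 6 numbers: the shift along the world's x, y, z in mm, then the turn, a rotation vector about the world's x, y, z in degrees. A call has 1 to 12 rows; each row shifts and turns the commanded pose from where the row before left it; what a row does not reach is not made up. A row lasts 1/12 s, in which the tool goes at most 41.7 mm and 7.16 degrees, less where a joint would pass 70% of its speed; a pose out of reach is approached as far as the arm can. A call is refused whole if a number of a shift passes 41.7 or a number of a turn 7.16, either way. A call with a gripper value outside its range is refused whole. "grip" is the closure in counts, from 0 (fully open) to 255 (shut), set as the call begins (left out, the last holds). The fingers move at their own pace and stop on an object; "force" is the grip in N (left out, the last holds). Time passes only in rows, so rows that do not move let the fingers close. It gives the time, the measured TCP pose, the force and the opening at its end, in the units of the state.
- bot.get_state(): the state, without advancing time (a new reading comes with each control period).
- grab_frame(name): name is "side" or "top" or "wrist"; returns the picture (384x512x3 uint8, red, green, blue); there is no depth.
- camera_info(name): a dict with "fov_y" (degrees; the focal length in pixels is half the picture's height over the tangent of half this angle, whatever the lens; pixels are square), "cx", "cy" (the principal point, pixels), "R" (3x3) and "t" (3): a world point X has camera coordinates R X + t. Camera axes: x right, y down, z forward; pixel columns grow to the right and rows downward; lengths in m; the calibration is good to about 2 mm. A picture is of the moment at which its call begins: read the wrist's pose just before it. camera_info takes no time and is no camera call; for the wrist camera it gives the pose at the moment of the call.
- hand_in(): hands the job in, once; it reports no verdict.
The state is a dict: "time": time; "qpos": joint angles; "qvel": joint speeds; "effort": joint torques, N m; "tool_pos": TCP position; "tcp_rot": TCP orientation; "wrist_force": force on the tool from outside, world axes, zero at the start; "ft_torque": the same for the moment, N m; "grip_width": finger opening in m.
Only numpy, scipy, OpenCV 4.12 (cv2) and the standard library are available. Lean on these libraries where they do the work, as an engineer would, in place of code of your own. Each camera call takes 0.05 s, during which the arm holds its last target.

## Working session

There is one attempt and no reset: what is moved stays moved. The work goes in short steps, Python scripts to look and compute and a tool call to move; the robot and the scene stay as the last step left them, time stands still between calls to the robot, and variables do not carry over. Pictures are saved under pics/ and viewed, and the job is handed in when it is done.

Besides the shell and the picture viewer there is one more tool, called after "Emit:" as name(argument=value, ...) on one line, values as JSON. servo_tool: Moves the arm, as the interface text tells. Its arguments: {"type":"object","properties":{"deltas":{"type":"array"},"grip":{"type":"number"},"force":{"type":"number"}},"required":["deltas"]}

```bash
mkdir -p pics; ls; python3 - <<'E'
from workcell import bot, grab_frame, camera_info
import cv2
print(bot.get_state())
for n in ["side","top","wrist"]:
    print(n,camera_info(n))
    cv2.imwrite(f"pics/{n}0.png",cv2.cvtColor(grab_frame(n),cv2.COLOR_RGB2BGR))
E
```

```text
pics
{'time': 0.0, 'qpos': array([ 1.27878739,  0.41188832, -0.01268177,  1.59703336,  0.00559707,
        1.1343132 , -0.08218684]), 'qvel': array([ 0.00130704,  0.00075685,  0.00050617, -0.00044844,  0.00038584,
        0.00113773,  0.00231707]), 'effort': array([ 9.05568322e-04, -5.87964749e+01,  6.41618203e-01, -2.91077971e+01,
       -5.39971213e-02,  1.82302360e-02,  1.14251036e-04]), 'tool_pos': array([ 0.13854495, -0.60893055,  0.22182084]), 'tcp_rot': array([ 0.44135364,  0.55317984, -0.44071539,  0.55223995]), 'wrist_force': array([-0.63330441,  0.21627452,  0.44896834]), 'ft_torque': array([-0.02935167, -0.02002528, -0.01424398]), 'grip_width': 0.08796836323221965}
side {'fov_y': 46.39498057354824, 'cx': 256.35055248933173, 'cy': 192.22200497232288, 'R': array([[-0.72777733,  0.68574259,  0.0098614 ],
       [ 0.43376797,  0.47139961, -0.76787223],
       [-0.53121135, -0.55456245, -0.64052712]]), 't': array([ 0.36561051, -0.17258952,  1.97345346])}
top {'fov_y': 45.30969946115419, 'cx': 254.62515068903582, 'cy': 188.8461864946037, 'R': array([[ 8.19017004e-03, -9.99963882e-01,  2.27070186e-03],
       [-9.84988208e-01, -8.45902780e-03, -1.72414252e-01],
       [ 1.72427233e-01, -8.24512515e-04, -9.85021913e-01]]), 't': array([-0.01345541,  0.4966364 ,  1.28448798])}
wrist {'fov_y': 63.123767430641216, 'cx': 250.43411182729093, 'cy': 185.75986125538205, 'R': array([[ 2.20783744e-01, -9.75322555e-01, -6.72292318e-04],
       [-9.30442809e-01, -2.10830908e-01,  2.99710707e-01],
       [-2.92456353e-01, -6.55457225e-02, -9.54029895e-01]]), 't': array([-0.62405987, -0.03515376,  0.39176283])}
```

View pics/side0.png

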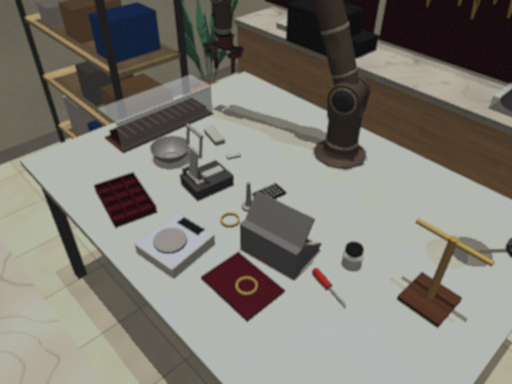

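View pics/top0.png

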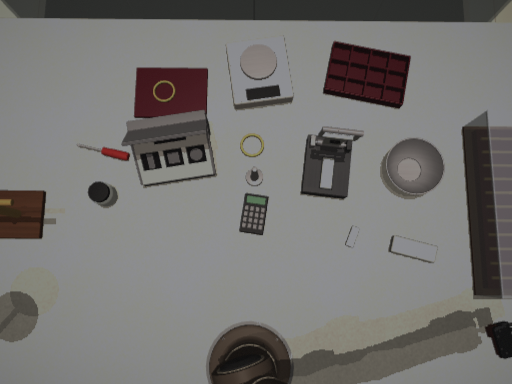

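View pics/wrist0.png

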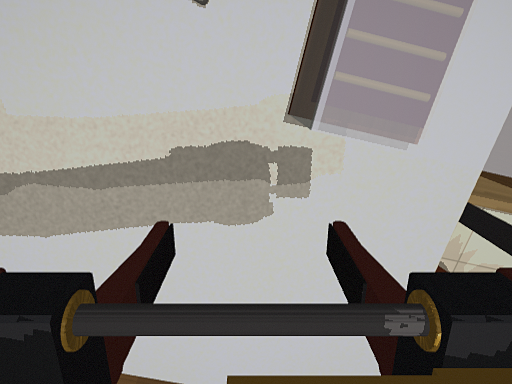

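The top view shows the tester at about (327,165) with its arm open. The console is at (172,150), the bowl at (414,167) and the mandrel at (254,175). There are three bars: one in the nest (327,172), a smaller loose one at (352,236) and a larger loose one at (413,249). The nest one is middle-sized and is the one the job means. I'll confirm that in an enlarged crop.

```bash
python3 - <<'E'
import cv2
a=cv2.imread("pics/top0.png")
cv2.imwrite("pics/t_tester.png",cv2.resize(a[115:265,290:450],None,fx=5,fy=4,interpolation=cv2.INTER_CUBIC) if 0 else cv2.resize(a[118:208,290:370],None,fx=6.5,fy=6.5,interpolation=cv2.INTER_CUBIC))
cv2.imwrite("pics/t_cons.png",cv2.resize(a[105:195,115:225],None,fx=6.5,fy=6.5,interpolation=cv2.INTER_CUBIC))
cv2.imwrite("pics/t_bars.png",cv2.resize(a[120:270,290:450],None,fx=4,fy=4,interpolation=cv2.INTER_CUBIC)[:600])
b=cv2.imread("pics/side0.png")
cv2.imwrite("pics/s_tester.png",cv2.resize(b[115:205,165:265],None,fx=6.5,fy=6.5,interpolation=cv2.INTER_CUBIC))
E
```

```text
(no output)
```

View pics/t_tester.png

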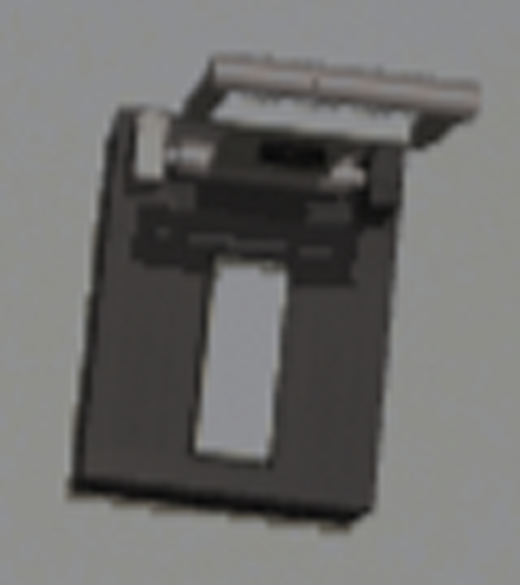

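View pics/t_cons.png

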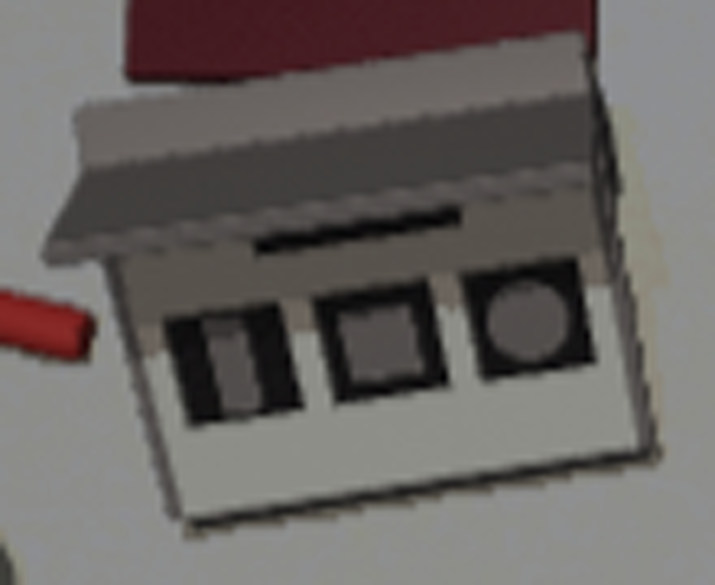

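View pics/t_bars.png

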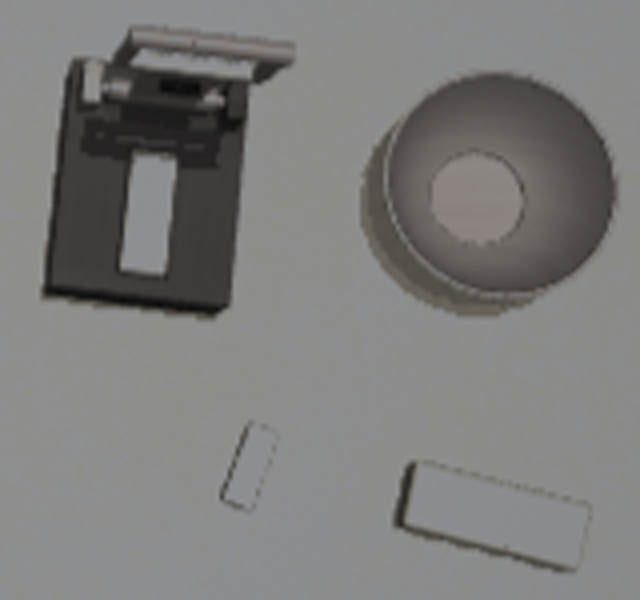

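View pics/s_tester.png

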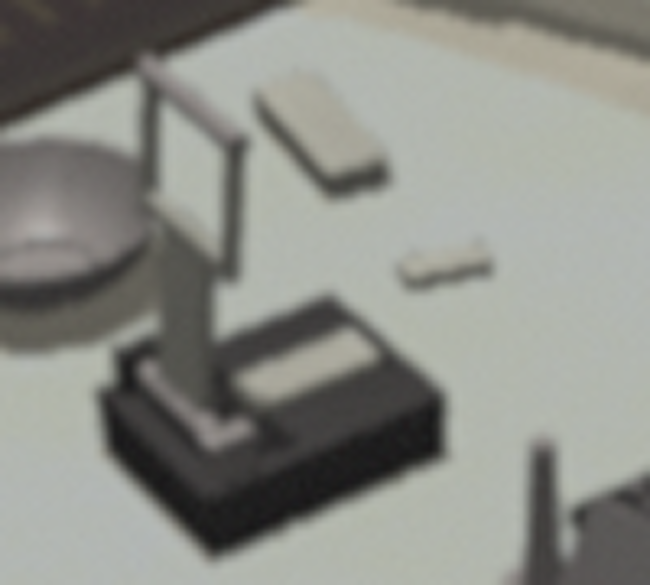

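```bash
cat > h.py <<'E'
import numpy as np, cv2
from workcell import bot, grab_frame, camera_info
from scipy.optimize import least_squares
from scipy.spatial.transform import Rotation as Rn
def proj(ci,X):
    X=np.atleast_2d(X); c=X@np.array(ci['R']).T+ci['t']
    f=192/np.tan(np.radians(ci['fov_y']/2))
    return np.c_[ci['cx']+f*c[:,0]/c[:,2], ci['cy']+f*c[:,1]/c[:,2]]
def place(p,P):
    P=np.atleast_2d(P); c,s=np.cos(p[2]),np.sin(p[2])
    return np.c_[p[0]+c*P[:,0]-s*P[:,1],p[1]+s*P[:,0]+c*P[:,1],P[:,2]]
def pp(uv,ci,z):
    "pixel to plane z"
    f=192/np.tan(np.radians(ci['fov_y']/2)); R=np.array(ci['R'])
    d=R.T@np.array([(uv[0]-ci['cx'])/f,(uv[1]-ci['cy'])/f,1]); o=-R.T@ci['t']
    return o+d*(z-o[2])/d[2]
n=np.array([-.574,0,.819]); u=np.array([.819,0,.574])
E
python3 - <<'E'
from h import *
T=camera_info('top');S=camera_info('side')
blk=lambda x,y:[x,y,.05]
m=np.array([blk(-.06,.065),blk(-.06,-.065),blk(.11,.065)])
ut=np.array([[82,483],[368,508],[118,110]])/6.5+[290,118]
bar=np.array([[.045,.017,.0605],[.045,-.017,.0605],[-.045,-.017,.0605],[-.045,.017,.0605]])
ub=np.array([(212,258),(288,265),(272,465),(192,455)])/6.5+[290,118]
sm=np.array([blk(.11,.065),blk(.11,-.065),blk(-.06,.065),blk(-.06,-.065)])
us=np.array([(215,497),(100,395),(443,400),(330,297)])/6.5+[165,115]
def r(p,top=1,side=1):
    o=[]
    if top:o+=[proj(T,place(p,m))-ut,proj(T,place(p,bar))-ub]
    if side:o+=[proj(S,place(p,sm))-us]
    return np.vstack(o).ravel()
for a,b in((1,0),(0,1),(1,1)):
    s=least_squares(r,[.6,-.2,0],args=(a,b)); print(s.x,np.round(s.fun,1))
p=s.x
ut2=np.array([(238,365),(380,343),(527,320)])/6.5+[115,105]
km=np.array([[0,y,.075] for y in(.065,0,-.065)])+.004*n
s=least_squares(lambda q:(proj(T,place(q,km))-ut2).ravel(),[.6,.2,0]);print('console',s.x,np.round(s.fun,1))
# cross bar top/side
ct=(np.array([(215,62),(480,88)])/6.5+[290,118]).mean(0); cs=(np.array([(148,62),(240,140)])/6.5+[165,115]).mean(0)
for a in np.arange(1.36,1.6,.03):
    X=place(p,[.085-.2*np.cos(a),0,.066+.2*np.sin(a)]); print(round(a,2),np.round(proj(T,X)-ct,1),np.round(proj(S,X)-cs,1))
for nm,uv,z in(("bowl",(414,167),.06),("mandrel",(254,176),0.01),("calc",(254,214),.014),("bangle",(252,145),.01),("jar",(101,193),.08)):print(nm,pp(uv,T,z))
E
```

```text
[ 0.54074339 -0.21666104 -0.10597594] [-0.5 -0.5  0.7  0.8 -0.4  0.1 -0.  -0.2  0.  -0.  -0.2 -0.2  0.3 -0. ]
[ 0.54320629 -0.21048808 -0.09592992] [-0.6  1.1 -0.6 -0.2  1.2 -0.8  0.1 -0.4]
[ 0.54084206 -0.2158737  -0.10022135] [-0.6 -0.4  0.6  0.7 -0.9  0.2 -0.4 -0.3 -0.3 -0.1 -0.3 -0.3  0.1 -0.
 -1.1  0.1 -1.  -1.1  0.7 -1.6 -0.2 -1.2]
console [0.58067234 0.22165232 0.16767189] [-0.6  0.1  0.3 -0.1  0.3 -0. ]
1.36 [[-2.3  9.7]] [[ 4.  -0.4]]
1.39 [[-2.   7.3]] [[ 2.6 -0.1]]
1.42 [[-1.8  4.8]] [[1.2 0.2]]
1.45 [[-1.5  2.4]] [[-0.3  0.5]]
1.48 [[-1.3 -0. ]] [[-1.7  0.9]]
1.51 [[-1.1 -2.4]] [[-3.2  1.3]]
1.54 [[-0.9 -4.8]] [[-4.6  1.8]]
1.57 [[-0.7 -7.1]] [[-6.1  2.3]]
bowl [ 0.56148112 -0.46696139  0.06      ]
mandrel [ 0.54130068 -0.00714054  0.01      ]
calc [ 0.42719262 -0.00809815  0.014     ]
bangle [ 6.36421839e-01 -3.20046139e-04  1.00000000e-02]
jar [0.47479034 0.42050731 0.08      ]
```

The nest bar is middle-sized, and the two loose ones are smaller and larger. The tester is at about (0.541, -0.216) with yaw -0.10. The console is at about (0.581, 0.222) with yaw 0.168, and the round key is the rightmost. Next I'll move to a viewpoint on the robot side of the tester, turning the wrist camera to -x.

Emit:
servo_tool(deltas=[[[15, 16.5, 5, 0, 0, 6.7], [15, 16.5, 5, 0, 0, 6.7], [15, 16.5, 5, 0, 0, 6.7], [15, 16.5, 5, 0, 0, 6.7], [15, 16.5, 5, 0, 0, 6.7], [15, 16.5, 5, 0, 0, 6.7], [15, 16.5, 5, 0, 0, 6.7], [15, 16.5, 5, 0, 0, 6.7], [15, 16.5, 5, 0, 0, 6.7], [15, 16.5, 5, 0, 0, 6.7], [15, 16.5, 5, 0, 0, 6.7], [15, 16.5, 5, 0, 0, 6.7]]], grip=255, force=20)

```text
time: 1.15
tool_pos: [0.3192, -0.4104, 0.2828]
tcp_rot: [-0.022, 0.707, 0.022, 0.707]
wrist_force: [-0.1, -0.6, 0.8]
grip_width: 0.0112
```

Emit:
servo_tool(deltas=[[[14, 16.5, 2, 0, 0, 6.7], [14, 16.5, 2, 0, 0, 6.7], [14, 16.5, 2, 0, 0, 6.7], [14, 16.5, 2, 0, 0, 6.7], [14, 16.5, 2, 0, 0, 6.7], [14, 16.5, 2, 0, 0, 6.7], [14, 16.5, 2, 0, 0, 6.7], [14, 16.5, 2, 0, 0, 6.7], [14, 16.5, 2, 0, 0, 6.7], [14, 16.5, 2, 0, 0, 6.7], [14, 16.5, 2, 0, 0, 6.7], [14, 16.5, 2, 0, 0, 6.7]]])

```text
time: 2.15
tool_pos: [0.4871, -0.2126, 0.3066]
tcp_rot: [-0.473, 0.526, 0.473, 0.526]
wrist_force: [-0.2, -0.5, -0.4]
grip_width: 0.0008
```

```bash
python3 - <<'E'
from h import *
s=bot.get_state();print(s['time'],s['tool_pos'],s['qpos'],s['wrist_force'],s['grip_width'])
print(Rn.from_quat(s['tcp_rot']).as_matrix().round(3))
ci=camera_info('wrist');print(-ci['R'].T@ci['t'],ci['R'][2])
a=grab_frame('wrist');cv2.imwrite('pics/w1.png',cv2.cvtColor(a,cv2.COLOR_RGB2BGR))
import pickle;pickle.dump(ci,open('w1.pkl','wb'))
E
```

```text
2.15 [ 0.48707682 -0.21256651  0.30662252] [ 0.9079      0.26415845 -0.71928978  1.66632681  0.18060793  1.27939915
  1.61868606] [-0.19980844 -0.53685061 -0.39677144] 0.0007715491730327809
[[-0.    -0.994  0.106]
 [ 0.     0.106  0.994]
 [-1.     0.     0.   ]]
[ 0.40536474 -0.20339644  0.46861748] [ 0.29740933 -0.03268179 -0.95419054]
```

View pics/w1.png

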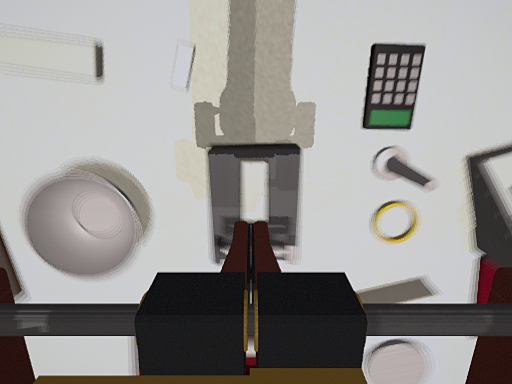

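The wrist picture shows the block top with its front edge at (208-300,150) and the bar at (255,190), partly hidden by the fingers. It's blurred from motion. I'll back off a little and look again once the arm is still.

Emit:
servo_tool(deltas=[[[-20, 0, -8, 0, 0, 0], [-20, 0, -8, 0, 0, 0], [-20, 0, -8, 0, 0, 0], [0, 0, 0, 0, 0, 0], [0, 0, 0, 0, 0, 0], [0, 0, 0, 0, 0, 0]]])

```text
time: 2.7
tool_pos: [0.4272, -0.2137, 0.2831]
tcp_rot: [-0.472, 0.527, 0.471, 0.527]
wrist_force: [0.1, -0.3, 0.7]
grip_width: 0.0003
```

```bash
python3 - <<'E'
from h import *
import pickle
s=bot.get_state();print(s['time'],s['tool_pos'],s['wrist_force'])
ci=camera_info('wrist');pickle.dump(ci,open('w2.pkl','wb'))
a=cv2.cvtColor(grab_frame('wrist'),cv2.COLOR_RGB2BGR);cv2.imwrite('pics/w2.png',a)
cv2.imwrite('pics/w2c.png',cv2.resize(a[130:280,170:340],None,fx=4,fy=4,interpolation=cv2.INTER_CUBIC))
E
```

```text
2.7 [ 0.42719743 -0.21366427  0.28307484] [ 0.07204753 -0.27092105  0.71553253]
```

View pics/w2c.png

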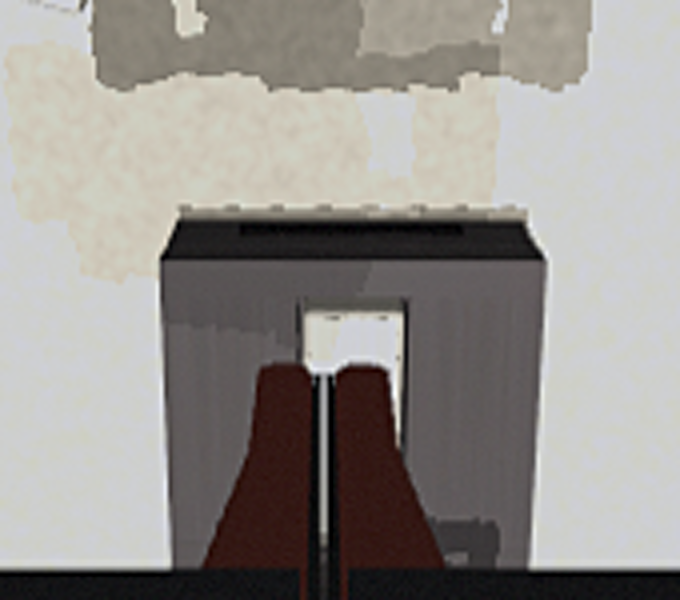

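View pics/w2.png

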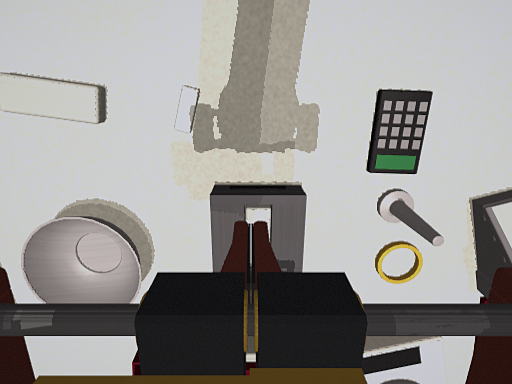

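```bash
python3 - <<'E'
from h import *
import pickle
W=pickle.load(open('w2.pkl','rb'))
for uv,z in(((160,260),.05),((547,260),.05),((303,310),.061),((402,310),.061),((300,300),.05),((408,299),.05)):
    print(pp((uv[0]/4+170,uv[1]/4+130),W,z).round(4))
p=[.541,-.2155,-.104]
print(place(p,[[-.06,-.065,.05],[-.06,.065,.05],[-.045,-.017,.061],[-.045,.017,.061],[-.047,-.019,.05],[-.047,.019,.05]]).round(4))
E
```

```text
[ 0.4757 -0.2735  0.05  ]
[ 0.4902 -0.145   0.05  ]
[ 0.4946 -0.2274  0.061 ]
[ 0.4982 -0.1951  0.061 ]
[ 0.4951 -0.2287  0.05  ]
[ 0.4989 -0.1924  0.05  ]
[[ 0.4746 -0.2739  0.05  ]
 [ 0.4881 -0.1446  0.05  ]
 [ 0.4945 -0.2277  0.061 ]
 [ 0.498  -0.1939  0.061 ]
 [ 0.4923 -0.2295  0.05  ]
 [ 0.4962 -0.1917  0.05  ]]
```

Tester pose confirmed at about (0.542, -0.2155) with yaw -0.106. Now I'll come down over the bar.

Emit:
servo_tool(deltas=[[[20, 0, -20, 0, 0, 0], [20, 0, -20, 0, 0, 0], [20, -1, -20, 0, 0, 0], [20, 0, -20, 0, 0, 0], [25, 0, -20, 0, 0, 0], [0, 0, -25, 0, 0, 0], [0, 0, -25, 0, 0, 0], [0, 0, -25, 0, 0, 0], [0, 0, -20, 0, 0, 0], [0, 0, -10, 0, 0, 0], [0, 0, 0, 0, 0, 0], [0, 0, 0, 0, 0, 0]]])

```text
time: 3.75
tool_pos: [0.5324, -0.2141, 0.0778]
tcp_rot: [-0.471, 0.527, 0.472, 0.527]
wrist_force: [0.7, -0.0, 0.3]
grip_width: 0.0004
```

Emit:
servo_tool(deltas=[[[0, 0, -2, 0, 0, 0], [0, 0, -2, 0, 0, 0], [0, 0, -2, 0, 0, 0], [0, 0, -2, 0, 0, 0], [0, 0, -2, 0, 0, 0], [0, 0, -2, 0, 0, 0], [0, 0, -1, 0, 0, 0], [0, 0, -1, 0, 0, 0]]])

```text
time: 4.42
tool_pos: [0.5316, -0.2144, 0.0635]
tcp_rot: [-0.471, 0.527, 0.471, 0.527]
wrist_force: [-0.3, 0.7, 0.6]
grip_width: 0.0007
```

Emit:
servo_tool(deltas=[[[0, 0, -1, 0, 0, 0], [0, 0, -1, 0, 0, 0], [0, 0, -1, 0, 0, 0], [0, 0, 0, 0, 0, 0]]])

```text
time: 4.75
tool_pos: [0.5316, -0.2144, 0.0604]
tcp_rot: [-0.471, 0.527, 0.472, 0.527]
wrist_force: [-0.4, -0.5, 0.5]
grip_width: 0.0005
```

Emit:
servo_tool(deltas=[[[0, 0, -1, 0, 0, 0], [0, 0, -1, 0, 0, 0], [0, 0, 0, 0, 0, 0]]])

```text
time: 5.0
tool_pos: [0.5318, -0.2144, 0.0587]
tcp_rot: [-0.471, 0.527, 0.471, 0.527]
wrist_force: [0.4, 0.2, 0.8]
grip_width: 0.0004
```

Emit:
servo_tool(deltas=[[[0, 0, -1, 0, 0, 0], [0, 0, -1, 0, 0, 0], [0, 0, 0, 0, 0, 0]]])

```text
time: 5.25
tool_pos: [0.5318, -0.2145, 0.0572]
tcp_rot: [-0.472, 0.527, 0.471, 0.527]
wrist_force: [-1.6, 0.2, 5.9]
grip_width: 0.0003
```

Emit:
servo_tool(deltas=[[[0, 0, -1, 0, 0, 0], [0, 0, -1, 0, 0, 0], [0, 0, 0, 0, 0, 0]]])

```text
time: 5.5
tool_pos: [0.5318, -0.2144, 0.0553]
tcp_rot: [-0.472, 0.527, 0.471, 0.527]
wrist_force: [-2.1, 0.8, 6.8]
grip_width: 0.0005
```

Emit:
servo_tool(deltas=[[[0, 0, -1, 0, 0, 0], [0, 0, -0.5, 0, 0, 0], [0, 0, 0, 0, 0, 0]]])

```text
time: 5.75
tool_pos: [0.5318, -0.2144, 0.0543]
tcp_rot: [-0.472, 0.527, 0.471, 0.527]
wrist_force: [-4.7, 0.3, 12.4]
grip_width: 0.0005
```

Emit:
servo_tool(deltas=[[[0, 0, -0.5, 0, 0, 0], [0, 0, -0.5, 0, 0, 0], [0, 0, 0, 0, 0, 0]]])

```text
time: 6.0
tool_pos: [0.5319, -0.2145, 0.0543]
tcp_rot: [-0.472, 0.527, 0.471, 0.527]
wrist_force: [-7.1, 1.4, 22.1]
grip_width: 0.0003
```

It's solid: 22 N with no further motion at 54.3 mm (nominal 54). Now I'll lift, check, and turn the jaws along the tester's x.

Emit:
servo_tool(deltas=[[[0, 0, 0, 0, 0, 0], [0, 0, 5, 0, 0, 0], [0, 0, 15, 0, 0, 0], [-10, 0, 30, 0, 0, 0], [-10, 0, 35, 0, 0, 0], [-10, 0, 35, 0, 0, 0], [-10, 0, 35, 0, 0, 0], [0, 0, 35, 0, 0, 0], [0, 0, 35, 0, 0, 0], [0, 0, 30, 0, 0, 0], [0, 0, 0, 0, 0, 0], [0, 0, 0, 0, 0, 0]]])

```text
time: 7.0
tool_pos: [0.4924, -0.2147, 0.3087]
tcp_rot: [-0.473, 0.527, 0.47, 0.527]
wrist_force: [-0.1, -0.2, -0.7]
grip_width: 0.0003
```

```bash
python3 - <<'E'
from h import *
import pickle
s=bot.get_state();print(s['time'],s['tool_pos'],s['wrist_force'])
ci=camera_info('wrist');pickle.dump(ci,open('w3.pkl','wb'))
a=cv2.cvtColor(grab_frame('wrist'),cv2.COLOR_RGB2BGR);cv2.imwrite('pics/w3.png',a)
b=cv2.cvtColor(grab_frame('side'),cv2.COLOR_RGB2BGR)
cv2.imwrite("pics/s3.png",cv2.resize(b[105:205,165:275],None,fx=5.8,fy=5.8,interpolation=cv2.INTER_CUBIC))
E
```

```text
7.0 [ 0.49243073 -0.2146519   0.30872155] [-0.14732084 -0.2217519  -0.67907237]
```

View pics/s3.png

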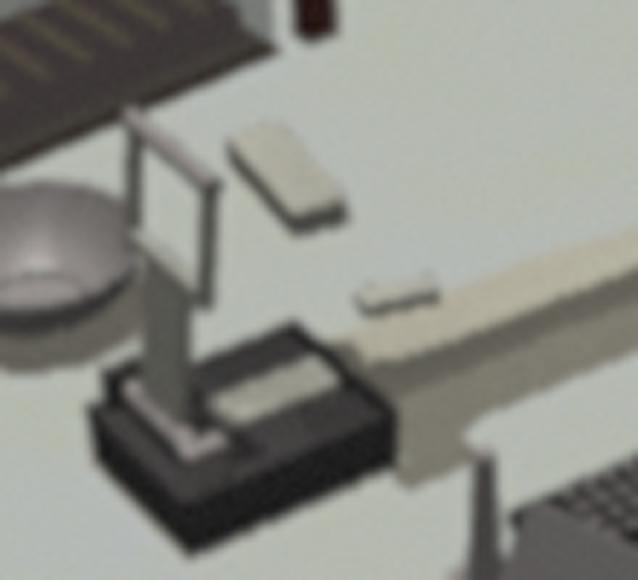

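The side view shows the bar flat and low at crop (275,385) and the arm still open, with its cross bar at crop (172,148). Next I'll turn and move above the cross bar.

Emit:
servo_tool(deltas=[[[0, 0, 0, 0, 0, -7], [0, 0, 0, 0, 0, -7], [0, 0, 0, 0, 0, -7], [10, -1, 0, 0, 0, -7], [10, -1, 0, 0, 0, -7], [10, -1, 0, 0, 0, -7], [10, -1, 0, 0, 0, -7], [10, -1, 0, 0, 0, -7], [10, -1, 0, 0, 0, -7], [10, -1, 0, 0, 0, -7], [10, -1, 0, 0, 0, -7], [10, 0, 0, 0, 0, -7]]], grip=0)

```text
time: 8.1
tool_pos: [0.5815, -0.2225, 0.3047]
tcp_rot: [0.005, 0.708, -0.004, 0.706]
wrist_force: [-0.4, -0.6, 0.4]
grip_width: 0.0765
```

Emit:
servo_tool(deltas=[[[12, 0, 0, 0, 0, -6], [12, 0, 0, 0, 0, 0], [0, 0, 0, 0, 0, 0], [0, 0, 0, 0, 0, 0]]])

```text
time: 8.43
tool_pos: [0.6053, -0.2219, 0.3049]
tcp_rot: [0.039, 0.707, -0.038, 0.705]
wrist_force: [-0.9, -0.4, 0.4]
grip_width: 0.0877
```

```bash
python3 - <<'E'
from h import *
import pickle
s=bot.get_state();print(s['time'],s['tool_pos'],s['qpos'],s['wrist_force'])
print(Rn.from_quat(s['tcp_rot']).as_matrix().round(3))
ci=camera_info('wrist');pickle.dump(ci,open('w4.pkl','wb'))
a=cv2.cvtColor(grab_frame('wrist'),cv2.COLOR_RGB2BGR);cv2.imwrite('pics/w4.png',a)
E
```

```text
8.4333 [ 0.60527523 -0.2218816   0.30492183] [ 0.57433727  0.43336763 -0.43820395  1.40263847  0.18286307  1.34925087
  0.02137881] [-0.88429365 -0.3853115   0.39792139]
[[-0.003  0.109  0.994]
 [ 0.001  0.994 -0.109]
 [-1.     0.001 -0.003]]
```

View pics/w4.png

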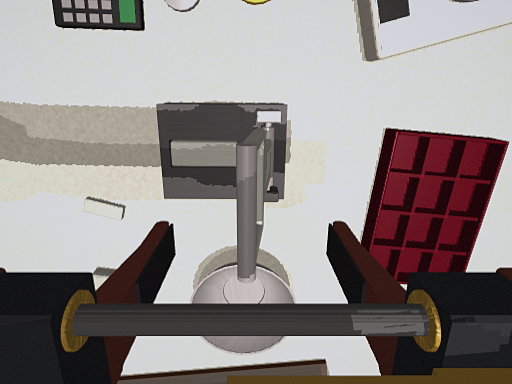

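```bash
python3 - <<'E'
from h import *
import pickle
W=pickle.load(open('w4.pkl','rb'))
p=[.542,-.2155,-.106]
for uv in((247,138),(247,278)):
    X=pp(uv,W,.265); d=X-[.542,-.2155,0]; print(X, d[0]*np.cos(-.106)+d[1]*np.sin(-.106), -d[0]*np.sin(-.106)+d[1]*np.cos(-.106))
E
```

```text
[ 0.6089756  -0.16994993  0.265     ] 0.061780411566084034 0.05238053809360673
[ 0.5970751  -0.27374951  0.265     ] 0.060928870713127616 -0.05209553690783955
```

Cross bar centre is at tester x = 61 mm, so a ≈ 1.45. Its y is centred and its ends are at ±52. I'll go down and pinch it.

Emit:
servo_tool(deltas=[[[-2, 0, -15, 0, 0, 0], [0, 0, -15, 0, 0, 0], [0, 0, -15, 0, 0, 0], [0, 0, -14, 0, 0, 0], [0, 0, 0, 0, 0, 0], [0, 0, 0, 0, 0, 0]]])

```text
time: 8.98
tool_pos: [0.6026, -0.2226, 0.2476]
tcp_rot: [0.039, 0.707, -0.039, 0.705]
wrist_force: [0.7, 0.2, 1.7]
grip_width: 0.0878
```

Emit:
servo_tool(deltas=[[[0, 0, 0, 0, 0, 0], [0, 0, 0, 0, 0, 0], [0, 0, 0, 0, 0, 0], [0, 0, 0, 0, 0, 0], [0, 0, 0, 0, 0, 0], [0, 0, 0, 0, 0, 0], [0, 0, 0, 0, 0, 0], [0, 0, 0, 0, 0, 0], [0, 0, 0, 0, 0, 0], [0, 0, 0, 0, 0, 0]]], grip=255, force=20)

```text
time: 9.82
tool_pos: [0.6037, -0.2224, 0.2481]
tcp_rot: [0.039, 0.706, -0.039, 0.706]
wrist_force: [-0.3, 0.1, 0.0]
grip_width: 0.0246
```

```bash
python3 - <<'E'
import numpy as np
c,s=np.cos(-.106),np.sin(-.106)
x,z=.542+c*(.085-.2*np.cos(1.4525)),.066+.2*np.sin(1.4525)
prev=None
A=np.linspace(1.4525,0,37)
lx=.085-.2*np.cos(A); P=np.c_[c*lx,s*lx,.066+.2*np.sin(A)]*1000
print(np.diff(P,axis=0).round(1).tolist())
E
```

```text
[[-7.9, 0.8, -1.1], [-7.9, 0.8, -1.4], [-7.8, 0.8, -1.8], [-7.8, 0.8, -2.1], [-7.7, 0.8, -2.4], [-7.6, 0.8, -2.7], [-7.4, 0.8, -3.0], [-7.3, 0.8, -3.3], [-7.2, 0.8, -3.6], [-7.0, 0.7, -3.9], [-6.9, 0.7, -4.2], [-6.7, 0.7, -4.4], [-6.5, 0.7, -4.7], [-6.3, 0.7, -5.0], [-6.1, 0.7, -5.2], [-5.9, 0.6, -5.5], [-5.7, 0.6, -5.7], [-5.4, 0.6, -5.9], [-5.2, 0.6, -6.1], [-5.0, 0.5, -6.3], [-4.7, 0.5, -6.5], [-4.4, 0.5, -6.7], [-4.2, 0.4, -6.9], [-3.9, 0.4, -7.1], [-3.6, 0.4, -7.2], [-3.3, 0.4, -7.4], [-3.0, 0.3, -7.5], [-2.7, 0.3, -7.6], [-2.4, 0.3, -7.7], [-2.1, 0.2, -7.8], [-1.8, 0.2, -7.9], [-1.4, 0.2, -7.9], [-1.1, 0.1, -8.0], [-0.8, 0.1, -8.0], [-0.5, 0.1, -8.1], [-0.2, 0.0, -8.1]]
```

Still closing. I'll give it a few more rows.

Emit:
servo_tool(deltas=[[[0, 0, 0, 0, 0, 0], [0, 0, 0, 0, 0, 0], [0, 0, 0, 0, 0, 0], [0, 0, 0, 0, 0, 0]]])

```text
time: 10.15
tool_pos: [0.6034, -0.2224, 0.2481]
tcp_rot: [0.039, 0.706, -0.039, 0.706]
wrist_force: [-0.4, 0.7, 1.4]
grip_width: 0.0138
```

Emit:
servo_tool(deltas=[[[-7.9, 0.8, -1.1, 0, 0, 0], [-7.9, 0.8, -1.4, 0, 0, 0], [-7.8, 0.8, -1.8, 0, 0, 0], [-7.8, 0.8, -2.1, 0, 0, 0], [0, 0, 0, 0, 0, 0]]])

```text
time: 10.57
tool_pos: [0.5704, -0.2186, 0.2417]
tcp_rot: [0.039, 0.706, -0.039, 0.706]
wrist_force: [-2.0, 1.9, 2.7]
grip_width: 0.0136
```

Emit:
servo_tool(deltas=[[[-7.7, 0.8, -2.4, 0, 0, 0], [-7.6, 0.8, -2.7, 0, 0, 0], [-7.4, 0.8, -3.0, 0, 0, 0], [-7.3, 0.8, -3.3, 0, 0, 0], [-7.2, 0.8, -3.6, 0, 0, 0], [-7.0, 0.7, -3.9, 0, 0, 0], [-6.9, 0.7, -4.2, 0, 0, 0], [-6.7, 0.7, -4.4, 0, 0, 0]]])

```text
time: 11.23
tool_pos: [0.5138, -0.2126, 0.2137]
tcp_rot: [0.039, 0.706, -0.039, 0.706]
wrist_force: [4.2, 3.5, 1.8]
grip_width: 0.014
```

Emit:
servo_tool(deltas=[[[-6.5, 0.7, -4.7, 0, 0, 0], [-6.3, 0.7, -5.0, 0, 0, 0], [-6.1, 0.7, -5.2, 0, 0, 0], [-5.9, 0.6, -5.5, 0, 0, 0], [-5.7, 0.6, -5.7, 0, 0, 0], [-5.4, 0.6, -5.9, 0, 0, 0], [-5.2, 0.6, -6.1, 0, 0, 0], [-5.0, 0.5, -6.3, 0, 0, 0]]])

```text
time: 11.9
tool_pos: [0.4679, -0.2082, 0.1692]
tcp_rot: [0.039, 0.706, -0.039, 0.706]
wrist_force: [3.4, 3.6, 1.5]
grip_width: 0.0133
```

Emit:
servo_tool(deltas=[[[-4.7, 0.5, -6.5, 0, 0, 0], [-4.4, 0.5, -6.7, 0, 0, 0], [-4.2, 0.4, -6.9, 0, 0, 0], [-3.9, 0.4, -7.1, 0, 0, 0], [-3.6, 0.4, -7.2, 0, 0, 0], [-3.3, 0.4, -7.4, 0, 0, 0], [-3.0, 0.3, -7.5, 0, 0, 0], [-2.7, 0.3, -7.6, 0, 0, 0]]])

```text
time: 12.57
tool_pos: [0.4382, -0.2051, 0.1122]
tcp_rot: [0.039, 0.706, -0.039, 0.706]
wrist_force: [2.8, 2.2, 1.7]
grip_width: 0.013
```

Emit:
servo_tool(deltas=[[[-2.4, 0.3, -7.7, 0, 0, 0], [-2.1, 0.2, -7.8, 0, 0, 0], [-1.8, 0.2, -7.9, 0, 0, 0], [-1.4, 0.2, -7.9, 0, 0, 0], [-1.1, 0.1, -8.0, 0, 0, 0], [-0.8, 0.1, -8.0, 0, 0, 0]]])

```text
time: 13.07
tool_pos: [0.4284, -0.2039, 0.0647]
tcp_rot: [0.039, 0.706, -0.039, 0.706]
wrist_force: [0.2, 1.3, 2.8]
grip_width: 0.0136
```

Emit:
servo_tool(deltas=[[[-0.5, 0.1, -7, 0, 0, 0], [-0.2, 0, -6, 0, 0, 0], [0, 0, -2, 0, 0, 0], [0, 0, -2, 0, 0, 0], [0, 0, 0, 0, 0, 0]]])

```text
time: 13.48
tool_pos: [0.4276, -0.2038, 0.048]
tcp_rot: [0.039, 0.707, -0.039, 0.705]
wrist_force: [-0.4, -0.2, -3.9]
grip_width: 0.0134
```

Emit:
servo_tool(deltas=[[[0, 0, -1, 0, 0, 0], [0, 0, -1, 0, 0, 0], [0, 0, 0, 0, 0, 0]]])

```text
time: 13.73
tool_pos: [0.4276, -0.2038, 0.0465]
tcp_rot: [0.039, 0.706, -0.039, 0.706]
wrist_force: [-2.5, 0.5, -0.4]
grip_width: 0.0136
```

Emit:
servo_tool(deltas=[[[0, 0, -1, 0, 0, 0], [0, 0, -1, 0, 0, 0], [0, 0, -1, 0, 0, 0], [0, 0, 0, 0, 0, 0]]])

```text
time: 14.07
tool_pos: [0.4276, -0.2039, 0.0446]
tcp_rot: [0.039, 0.706, -0.04, 0.706]
wrist_force: [-8.4, 0.9, 17.5]
grip_width: 0.0133
```

Emit:
servo_tool(deltas=[[[0, 0, -1, 0, 0, 0], [0, 0, -1, 0, 0, 0], [0, 0, 0, 0, 0, 0]]])

```text
time: 14.32
tool_pos: [0.4276, -0.2041, 0.043]
tcp_rot: [0.039, 0.706, -0.04, 0.706]
wrist_force: [-10.4, 1.6, 23.5]
grip_width: 0.0136
```

```bash
python3 - <<'E'
from h import *
import pickle
ci=camera_info('wrist');pickle.dump(ci,open('w5.pkl','wb'))
a=cv2.cvtColor(grab_frame('wrist'),cv2.COLOR_RGB2BGR);cv2.imwrite('pics/w5.png',a)
b=cv2.cvtColor(grab_frame('side'),cv2.COLOR_RGB2BGR)
cv2.imwrite("pics/s5.png",cv2.resize(b[105:205,165:275],None,fx=5.8,fy=5.8,interpolation=cv2.INTER_CUBIC))
E
```

```text
(no output)
```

View pics/w5.png

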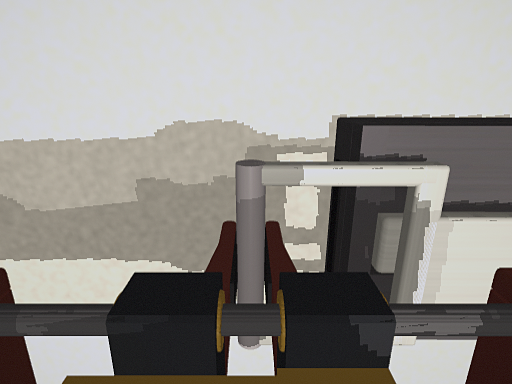

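View pics/s5.png

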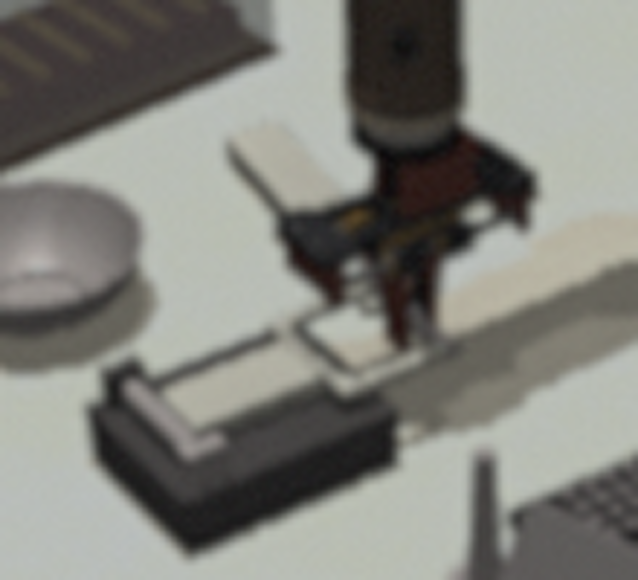

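The stop is solid (23 N, fingers sliding along the bar), and both views show the arm level. I'll open only partway, so the fingers stay clear of the block, and then rise straight up.

Emit:
servo_tool(deltas=[[[0, 0, 0, 0, 0, 0], [0, 0, 0, 0, 0, 0], [0, 0, 0, 0, 0, 0], [0, 0, 0, 0, 0, 0], [0, 0, 0, 0, 0, 0], [0, 0, 0, 0, 0, 0]]], grip=140)

```text
time: 14.92
tool_pos: [0.4284, -0.2037, 0.0415]
tcp_rot: [0.039, 0.706, -0.039, 0.706]
wrist_force: [0.3, 0.3, -0.2]
grip_width: 0.0396
```

Emit:
servo_tool(deltas=[[[0, 0, 4, 0, 0, 0], [0, 0, 10, 0, 0, 0], [0, 0, 25, 0, 0, 0], [0, 0, 35, 0, 0, 0], [0, 0, 40, 0, 0, 0], [0, 0, 40, 0, 0, 0], [0, 0, 40, 0, 0, 0], [0, 0, 40, 0, 0, 0], [0, 0, 0, 0, 0, 0], [0, 0, 0, 0, 0, 0]]])

```text
time: 15.75
tool_pos: [0.4294, -0.204, 0.2787]
tcp_rot: [0.038, 0.704, -0.04, 0.708]
wrist_force: [-0.3, -0.0, -0.7]
grip_width: 0.0395
```

```bash
python3 - <<'E'
from h import *
import pickle
ci=camera_info('wrist');pickle.dump(ci,open('w6.pkl','wb'))
s=bot.get_state();print(s['tool_pos'],s['wrist_force'],s['grip_width'])
a=cv2.cvtColor(grab_frame('wrist'),cv2.COLOR_RGB2BGR);cv2.imwrite('pics/w6.png',a)
b=cv2.cvtColor(grab_frame('side'),cv2.COLOR_RGB2BGR)
cv2.imwrite("pics/s6.png",cv2.resize(b[105:205,165:275],None,fx=5.8,fy=5.8,interpolation=cv2.INTER_CUBIC))
S=camera_info('side');p=[.542,-.2155,-.106]
for a in(0,.04,.1): print(a,((proj(S,place(p,[[.085-.2*np.cos(a),y,.066+.2*np.sin(a)] for y in(.05,-.05)]))-[165,105])*5.8).round(0).tolist())
E
```

```text
[ 0.42937454 -0.20397986  0.27867792] [-0.34258757 -0.0295944  -0.7354125 ] 0.03953729114110587
0 [[451.0, 349.0], [369.0, 282.0]]
0.04 [[451.0, 340.0], [368.0, 273.0]]
0.1 [[450.0, 326.0], [367.0, 259.0]]
```

View pics/s6.png

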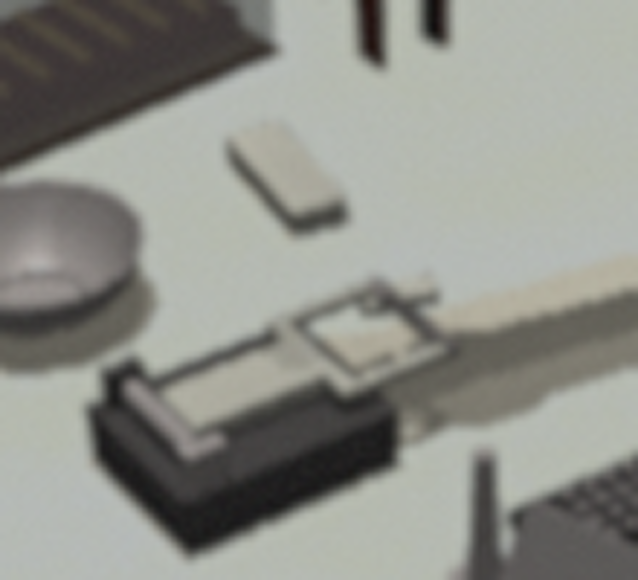

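View pics/w6.png

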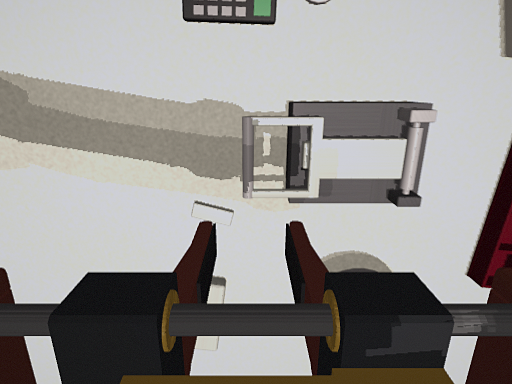

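The arm is level: cross bar ends at crop (451,348) and (371,283) match the a = 0 prediction (451,349), (369,282). Now I'll go to the console with the gripper closed and the tool turned.

Emit:
servo_tool(deltas=[[[0, 29, 2, 0, 0, 7.06], [0, 29, 2, 0, 0, 7.06], [0, 29, 2, 0, 0, 7.06], [0, 29, 2, 0, 0, 7.06], [0, 29, 2, 0, 0, 7.06], [0, 29, 2, 0, 0, 7.06], [0, 29, 2, 0, 0, 7.06], [0, 29, 2, 0, 0, 7.06], [0, 29, 2, 0, 0, 7.06], [0, 29, 2, 0, 0, 7.06], [0, 29, 2, 0, 0, 7.06], [0, 29, 2, 0, 0, 7.06]]], grip=255)

```text
time: 16.85
tool_pos: [0.4271, 0.1453, 0.2983]
tcp_rot: [-0.448, 0.548, 0.449, 0.546]
wrist_force: [0.6, 0.2, 0.5]
grip_width: 0.0005
```

Emit:
servo_tool(deltas=[[[0, 0, 0, 0, 0, 7.06], [0, 0, 0, 0, 0, 7.06], [0, 0, 0, 0, 0, 7.06], [10, 1, -10, 0.975, -5.75, 0], [10, 1, -10, 0.975, -5.75, 0], [10, 1, -10, 0.975, -5.75, 0], [10, 1, -10, 0.975, -5.75, 0], [10, 1, -10, 0.975, -5.75, 0], [10, 1, -10, 0.975, -5.75, 0], [0, 0, 0, 0, 0, 0], [0, 0, 0, 0, 0, 0], [0, 0, 0, 0, 0, 0]]])

```text
time: 17.85
tool_pos: [0.4883, 0.1497, 0.2401]
tcp_rot: [0.651, -0.276, -0.379, -0.597]
wrist_force: [0.1, 0.5, 0.8]
grip_width: 0.0007
```

```bash
python3 - <<'E'
from h import *
import pickle
ci=camera_info('wrist');pickle.dump(ci,open('w7.pkl','wb'))
s=bot.get_state();print(s['time'],s['tool_pos'],s['wrist_force'],s['qpos'])
print(Rn.from_quat(s['tcp_rot']).as_matrix().round(3))
c,sn=np.cos(.168),np.sin(.168);print('want x', .574*c,.574*sn,-.819,'y',-.819*c,-.819*sn,-.574)
a=cv2.cvtColor(grab_frame('wrist'),cv2.COLOR_RGB2BGR);cv2.imwrite('pics/w7.png',a)
E
```

```text
17.85 [0.48829312 0.14966358 0.24011054] [0.13055574 0.54087381 0.75762856] [ 0.57239482 -0.07076176 -1.01972282  2.28177951  0.33436456  0.33287948
  0.98633754]
[[ 0.56  -0.812 -0.164]
 [ 0.094 -0.135  0.986]
 [-0.823 -0.568  0.001]]
want x 0.5659187459624005 0.09597902358507227 -0.819 y -0.8074694302146448 -0.13694567999333482 -0.574
```

View pics/w7.png

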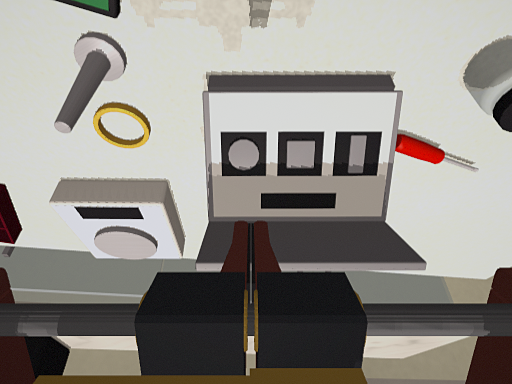

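The wrist view shows the round key at (243,155), square at (300,154) and oblong at (357,154). The round one is the target. I'll compute its position.

```bash
python3 - <<'E'
from h import *
import pickle
W=pickle.load(open('w7.pkl','rb'));T=camera_info('top')
a=cv2.imread('pics/w7.png');cv2.imwrite('pics/w7c.png',cv2.resize(a[120:190,210:390],None,fx=4.4,fy=4.4,interpolation=cv2.INTER_CUBIC))
uw=np.array([(357,154),(300.5,154),(243,155)]);ut=np.array([(238,365),(380,343),(527,320)])/6.5+[115,105]
km=np.array([[0,y,.075] for y in(.065,0,-.065)])+.004*n
for w,t in((1,0),(1,1)):
    f=lambda q:np.vstack([w*(proj(W,place(q,km))-uw),t*(proj(T,place(q,km))-ut)]).ravel()
    s=least_squares(f,[.58,.22,.17]);print(s.x,s.fun.round(1),place(s.x,km[2]))
E
```

```text
[0.57994691 0.22252629 0.17591477] [ 0.1 -0.1 -0.4  0.3  0.3 -0.2 -0.   0.  -0.   0.   0.   0. ] [[0.58906193 0.15812762 0.078276  ]]
[0.58007551 0.22242532 0.17452551] [-0.  -0.  -0.5  0.4  0.2 -0.2 -0.9  0.4  0.   0.1  0.   0. ] [[0.58910105 0.15801406 0.078276  ]]
```

View pics/w7c.png

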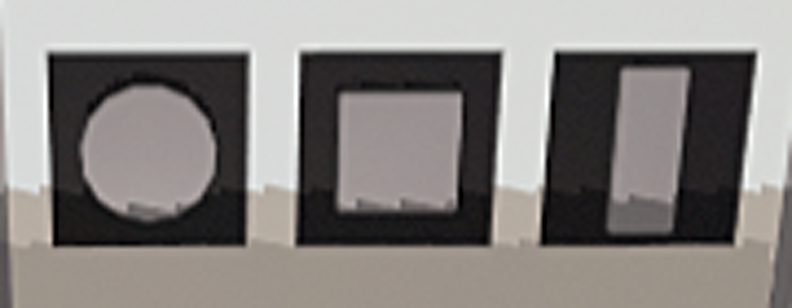

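Emit:
servo_tool(deltas=[[[10.8, 0.7, -17.6, 0, 0, 0], [10.8, 0.7, -17.6, 0, 0, 0], [10.8, 0.7, -17.6, 0, 0, 0], [10.8, 0.7, -17.6, 0, 0, 0], [10.8, 0.7, -17.6, 0, 0, 0], [10.8, 0.7, -17.6, 0, 0, 0], [10.8, 0.7, -17.6, 0, 0, 0], [10.8, 0.7, -17.6, 0, 0, 0], [0, 0, 0, 0, 0, 0], [0, 0, 0, 0, 0, 0]]])

```text
time: 18.73
tool_pos: [0.5604, 0.1514, 0.1179]
tcp_rot: [0.651, -0.281, -0.379, -0.594]
wrist_force: [0.5, 0.6, 0.5]
grip_width: 0.0005
```

```bash
python3 - <<'E'
from h import *
ci=camera_info('wrist')
s=bot.get_state();print(s['time'],s['tool_pos'],s['wrist_force'],s['qpos'])
x=Rn.from_quat(s['tcp_rot']).as_matrix()[:,0];print(x)
a=cv2.cvtColor(grab_frame('wrist'),cv2.COLOR_RGB2BGR)
e=s['tool_pos']+.025*x
k=place([.580,.2224,.1745],np.array([0,-.065,.075])+.004*n)[0];print('axis end vs key',(e-k)*1000)
c=proj(ci,np.array([e,k]));print(c)
cv2.imwrite('pics/w8.png',a)
E
```

```text
18.7333 [0.56044718 0.15142539 0.11791932] [0.45528318 0.6453257  0.54442333] [ 0.28823754  0.38809476 -0.85785251  2.2794563   1.60636726  0.45146776
 -0.17650976]
[ 0.5549071  0.0850002 -0.8275585]
axis end vs key [-14.70403521  -4.43810734  18.95436046]
[[250.26471461 220.64729406]
 [253.27933219 209.58268604]]
```

View pics/w8.png

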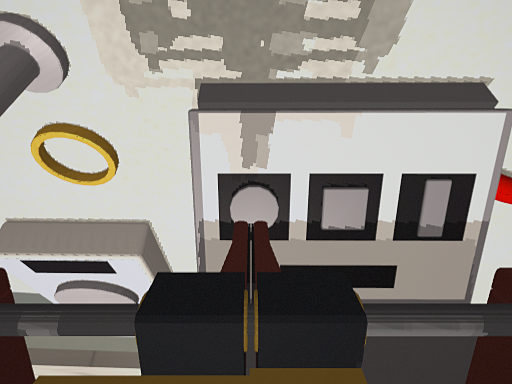

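The tip is lined up above the round key at (254,208), and singular wrist motion slowed the arm. I'll continue to the 25 mm standoff.

Emit:
servo_tool(deltas=[[[3, 1, -4, 0, 0, 0.4], [3, 1, -4, 0, 0, 0.4], [3, 1, -4, 0, 0, 0], [3, 1, -4, 0, 0, 0], [3, 0, -3, 0, 0, 0], [0, 0, 0, 0, 0, 0], [0, 0, 0, 0, 0, 0]]])

```text
time: 19.37
tool_pos: [0.5747, 0.1553, 0.0992]
tcp_rot: [0.654, -0.275, -0.383, -0.592]
wrist_force: [-0.6, 0.1, -0.4]
grip_width: 0.0005
```

```bash
python3 - <<'E'
from h import *
s=bot.get_state();print(s['time'],s['tool_pos'],s['wrist_force'],s['qpos'])
x=Rn.from_quat(s['tcp_rot']).as_matrix()[:,0];print(x)
q=[.580,.2224,.1745];N=place([0,0,q[2]],n)[0];k=place(q,np.array([0,-.065,.075]))[0]
d=(s['tool_pos']-k)*1000;print('h',d@N,'lateral',d-(d@N)*N, 'N',N)
E
```

```text
19.3667 [0.57473097 0.15530075 0.09923137] [-0.57782718  0.0946607  -0.4441792 ] [ 0.27565697  0.45583887 -0.84537316  2.26281979  1.70928067  0.47586349
 -0.23629595]
[ 0.55478503  0.09380077 -0.82668917]
h 29.510794152623408 lateral [ 0.12789076 -0.14546113  0.06203225] N [-0.56528293 -0.09965544  0.819     ]
```

Emit:
servo_tool(deltas=[[[1.13, 0.2, -1.64, 0, 0, 0], [1.13, 0.2, -1.64, 0, 0, 0], [1.13, 0.2, -1.64, 0, 0, 0], [1.13, 0.2, -1.64, 0, 0, 0], [1.13, 0.2, -1.64, 0, 0, 0], [1.13, 0.2, -1.64, 0, 0, 0], [1.13, 0.2, -1.64, 0, 0, 0], [1.13, 0.2, -1.64, 0, 0, 0], [1.13, 0.2, -1.64, 0, 0, 0], [0, 0, 0, 0, 0, 0]]])

```text
time: 20.2
tool_pos: [0.585, 0.1571, 0.0844]
tcp_rot: [0.654, -0.275, -0.383, -0.592]
wrist_force: [0.1, 1.1, -0.4]
grip_width: 0.0005
```

Emit:
servo_tool(deltas=[[[0.565, 0.1, -0.82, 0, 0, 0], [0.565, 0.1, -0.82, 0, 0, 0], [0.565, 0.1, -0.82, 0, 0, 0], [0, 0, 0, 0, 0, 0]]])

```text
time: 20.53
tool_pos: [0.5867, 0.1575, 0.0822]
tcp_rot: [0.654, -0.275, -0.383, -0.592]
wrist_force: [-0.8, 0.0, 0.7]
grip_width: 0.0006
```

Emit:
servo_tool(deltas=[[[0.565, 0.1, -0.82, 0, 0, 0], [0.565, 0.1, -0.82, 0, 0, 0], [0, 0, 0, 0, 0, 0]]])

```text
time: 20.78
tool_pos: [0.5879, 0.1577, 0.0807]
tcp_rot: [0.654, -0.275, -0.383, -0.592]
wrist_force: [-2.2, -0.6, 2.6]
grip_width: 0.0002
```

Emit:
servo_tool(deltas=[[[0.565, 0.1, -0.82, 0, 0, 0], [0, 0, 0, 0, 0, 0]]])

```text
time: 20.95
tool_pos: [0.5883, 0.1578, 0.08]
tcp_rot: [0.654, -0.275, -0.383, -0.592]
wrist_force: [-3.9, -1.7, 7.0]
grip_width: 0.0007
```

Emit:
servo_tool(deltas=[[[0.565, 0.1, -0.82, 0, 0, 0], [0, 0, 0, 0, 0, 0]]])

```text
time: 21.12
tool_pos: [0.5888, 0.1578, 0.0794]
tcp_rot: [0.654, -0.275, -0.383, -0.592]
wrist_force: [-7.9, -2.9, 10.8]
grip_width: 0.0003
```

Along the normal that's 13.6 N. I'll ease off slightly to about 10 and hold.

Emit:
servo_tool(deltas=[[[-0.34, -0.06, 0.49, 0, 0, 0], [0, 0, 0, 0, 0, 0], [0, 0, 0, 0, 0, 0]]])

```text
time: 21.37
tool_pos: [0.5884, 0.1578, 0.0799]
tcp_rot: [0.654, -0.275, -0.383, -0.592]
wrist_force: [-5.4, -2.8, 7.6]
grip_width: 0.0009
```

Emit:
servo_tool(deltas=[[[0, 0, 0, 0, 0, 0], [0, 0, 0, 0, 0, 0], [0, 0, 0, 0, 0, 0], [0, 0, 0, 0, 0, 0], [0, 0, 0, 0, 0, 0]]])

```text
time: 21.78
tool_pos: [0.5885, 0.1578, 0.0799]
tcp_rot: [0.654, -0.275, -0.383, -0.592]
wrist_force: [-4.9, -1.8, 7.3]
grip_width: 0.0001
```

Emit:
servo_tool(deltas=[[[0.11, 0.02, -0.16, 0, 0, 0], [0, 0, 0, 0, 0, 0], [0, 0, 0, 0, 0, 0], [0, 0, 0, 0, 0, 0], [0, 0, 0, 0, 0, 0], [0, 0, 0, 0, 0, 0], [0, 0, 0, 0, 0, 0], [0, 0, 0, 0, 0, 0]]])

```text
time: 22.45
tool_pos: [0.5885, 0.1578, 0.0798]
tcp_rot: [0.654, -0.275, -0.383, -0.592]
wrist_force: [-5.7, -2.1, 8.1]
grip_width: 0.0007
```

Emit:
servo_tool(deltas=[[[-1.7, -0.3, 2.4, 0, 0, 0], [-5, -0.9, 7.3, 0, 0, 0], [-9, -1.5, 13, 0, 0, 0], [-9, -1.5, 13, 0, 0, 0], [-9, -1.5, 13, 0, 0, 0], [-9, -1.5, 13, 0, 0, 0], [-9, -1.5, 13, 0, 0, 0], [-9, -1.5, 13, 0, 0, 0], [-9, -1.5, 13, 0, 0, 0], [-9, -1.5, 13, 0, 0, 0], [0, 0, 0, 0, 0, 0], [0, 0, 0, 0, 0, 0]]])

```text
time: 23.45
tool_pos: [0.5106, 0.1439, 0.1938]
tcp_rot: [0.654, -0.275, -0.382, -0.592]
wrist_force: [0.0, -0.5, -0.8]
grip_width: 0.0002
```

```bash
python3 - <<'E'
from h import *
s=bot.get_state();print(s['time'],s['tool_pos'],s['wrist_force'])
b=cv2.cvtColor(grab_frame('side'),cv2.COLOR_RGB2BGR);t=cv2.cvtColor(grab_frame('top'),cv2.COLOR_RGB2BGR)
cv2.imwrite("pics/s9.png",cv2.resize(b[105:205,165:275],None,fx=5.8,fy=5.8,interpolation=cv2.INTER_CUBIC))
cv2.imwrite("pics/t9.png",t)
E
```

```text
23.45 [0.51056118 0.14385592 0.19383458] [ 0.03709576 -0.48055891 -0.77477288]
```

View pics/s9.png

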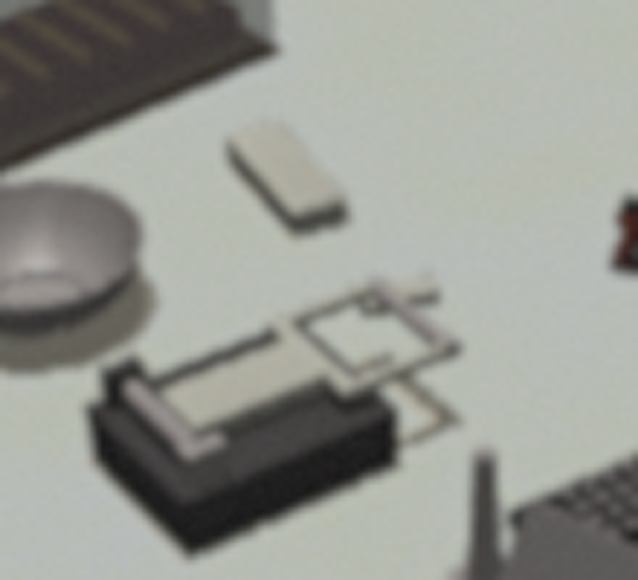

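View pics/t9.png

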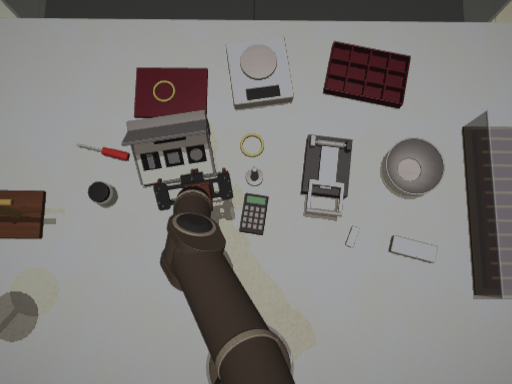

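The views show the arm shut and level, the tool clear of everything, and the other objects at their original pixels (bangle, mandrel, calculator, bowl, jar, screwdriver and both loose bars). Handing in.

```bash
python3 -c "
from workcell import hand_in
print(hand_in())"
```

```text
the job is handed in; nothing more can be done
None
```

The job is done as asked and handed in at about 23.5 s; no verdict was given.

- **Bar:** With the sensor arm open, I pushed the middle-sized bar down until it went solid. It held at 22 N with no further motion, with its top at 54.3 mm (54 expected).
- **Sensor arm:** I swung it shut until it met a hard stop at about 23 N, then let go. The side picture afterwards matches an angle of 0 to within a pixel, but I didn't press on the closed arm again to check.
- **Round key:** I pressed it square to the panel and held it at about 9–11 N for over a second. It briefly read 13.6 N on the way in, below the 20 N limit. The other two keys weren't touched.
- **Last checks:** In the final pictures the bystanders and the loose bars look to be where they started. The tool was clear, with only sensor noise on the wrist. None of these checks failed or disagreed.

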